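# Fit the stop bar into its guide by the other end

## Robot

A 7-joint arm with a two-finger parallel gripper is mounted at the origin on a cart in front of the work surface, level with it; the furniture and walls round the work are solid. World frame = base frame: x ahead of the robot, y to its left, z up, the work surface at z = 0. Lengths are in m, angles in rad, forces in N, time in s.
With the tool pointing down it reaches from about 0.35 to 0.9 m from the base axis. Payload 8.1 kg.
Tool frame: the origin (TCP) lies on the front face of the gripper's body, between the roots of the fingers; the fingertips stand 66 mm ahead of it and the grasp point (between the pads) lies 47 mm ahead of it (arm.finger_overhang is the distance from the TCP to the fingertips, in m); z points along the fingers, y is the line along which they close (so a half turn about z gives the same grasp; the last joint's range is limited). The gripper opens to 92 mm and grips with 3 to 60 N. Pads are 19 mm wide; open, the fingers measure 130 mm over their backs; the gripper's body (75 mm by 190 mm) begins 47 mm behind the grasp point.
Start: joints at [-0.103, 0.434, 0.025, 1.573, -0.012, 1.134, -0.075], TCP at [0.625, -0, 0.292] pointing down, gripper open.
Joint ranges: [-2.62, 2.62], [-0.44, 2.09], [-1.27, 1.32], [0.08, 2.57], [-1.32, 4.46], [0.12, 2], [-2.74, 2.74]. Speed limits (rad/s): [2.22, 2.22, 3.01, 3.01, 3.14, 3.14, 3.14].

## Interface

Orientations are given as a rotation vector (axis times angle).
In Python, from cell import readout, cams, workorder, spotter, arm gives the robot as it stands.
- The arm moves only by the shell command python3 -m creep [FORCE], which reads ROWS from standard input. ROWS is 1 to 10 rows, one to a line, with the numbers parted by commas; each row has 5 numbers: dx, dy, dz in shares of the most that a row can go, 1 being 50 mm, then a turn about the tool's z in normalised numbers (1 is 2 rad), then the opening from 0.0 (shut) to 1.0 (fully open); each row shifts and turns the commanded pose from where the row before left it, along the tool's axes as they then stand; what a row does not reach is not made up. A row lasts 1/10 s, in which the tool goes at most 0.05 m and 0.15 rad, less where a joint would pass 70% of its speed; a pose out of reach is approached as far as the arm can. The fingers move at their own pace and stop on an object; FORCE is the grip in N (left out, the last holds). Time passes only in rows, so rows that do not move let the fingers close. It prints the time, the measured TCP pose, the force, the opening and the grip force at its end. Input that does not fit is refused with a message, and nothing moves.
- readout.observe(): the state, without advancing time (a new reading comes with each control period).
- cams.get_image(name): name is "scene" or "side" or "wrist"; returns a dict with "image" (384x512x3 uint8, blue, green, red), "fx", "fy", "cx", "cy" (pixels), "distortion" ([k1, k2, p1, p2, k3] as OpenCV has them; the pictures are not rectified), "cam_to_world" (4x4, takes a point from camera to world coordinates); the wrist camera has in their place "mount" (4x4, takes a point from camera to tool coordinates, whose origin is the TCP and whose axes are the flange's). Camera axes: x right, y down, z forward; pixel columns grow to the right and rows downward; lengths in m; the calibration is good to about 2 mm. A picture is of the moment at which its call begins: read the wrist's pose just before it. There is no depth.
- workorder.sign_off(): hands the job in; it is judged then, once.
Trained networks look in a picture, given as the dict that the camera call returned (one of the last four; its "shot" number tells which), for a name from the list of things; names that differ only in an ending like _2 or _b are one class to them, and where a whole thing is asked for, a point or a joint stands for the part that bears it (a point fixed in the world has none). Each returns a list of dicts, best first, with "score" (0 to 1); they miss things now and then, are a little off and sometimes report something else, mostly with a low value. They report only what shows in the picture. A call takes as long as a camera call.
- spotter.boxes_of(picture, name): "centre" ([x, y, z] in m, in the coordinates of the camera as it stood for that picture, good to about 4 mm: the middle of the surface that is visible of it).
The state is a dict: "clock": time; "joints": joint angles; "dq": joint speeds; "joint_efforts": joint torques, N m; "position": TCP position; "ee_rot": TCP orientation; "force": force on the tool from outside, world axes, zero at the start; "ft_torque": the same for the moment, N m; "width": opening from 0.0 (shut) to 1.0 (fully open); "gripper_force": force on a finger pad.
Only numpy, scipy, OpenCV 4.12 (cv2) and the standard library are available. Lean on these libraries where they do the work, as an engineer would, in place of code of your own. Each camera call takes 0.05 s, during which the arm holds its last target. There are 200 camera calls.

## Task

Take the T-headed stop bar out of the grey storage cover, where only its nose end sticks out, and slide it nose first into the slot under the aluminium guide block until it is fully home against the end stop inside. Your first grip on the nose end would block the slot, so lay the bar down on the bench and take it again near its T-head. Push gently, so that the end stop keeps its setting, leave the tape measure and the wooden offcut alone, and let go of the bar once it is in.

Things in the scene. Friction and masses are not known exactly. Their poses are not given: they have to be found in the camera images.
- stop_bar: Loose steel T-shaped bar, 0.17-0.35 kg, lying flat (mm): 160 long, 20 high, shank 22 wide. Origin: mid-length, on the underside; +x to the nose end (x=+80; last 6 narrowed to 16 wide). T-head 58 wide, x=-80 to -66, too wide for the slot. At the start the T-head end is hidden under the cover; 70-77 of the nose end sticks out. Grip across the shank from above
- bar_nose (a point): centre of the bar's nose end face: 80 mm along the bar's +x from its origin, 10 mm above its underside; axes as the bar's
- cover: Grey sheet-metal storage cover, fixed (mm): 95 deep (x), 82 wide (108 with thin foot flanges), 36 high; walls 3, no floor, inside 76 wide, 33 high. Origin: centre of its footprint, on the bench. Open only at its -x face (x=-47.5), which looks roughly towards the robot. Draw the bar out along the cover's -x by 95 or more before lifting it
- guide: Aluminium guide block, fixed (mm): x -46 to +56, 70 wide (104 with 8 high feet), 40 high. Slot along x underneath, 25 wide, 24 high, its floor the bench; mouth at x=-46, flared, looks roughly towards the robot; the bar goes in along +x. Origin: on the slot's centre line, on the bench. Stands beside the cover, either side; the bench in front of their mouths is free to lay the bar on
- slot_mouth (a point): middle of the slot's mouth, 10 mm above the bench; axes as the guide's (+x into the slot)
- end_stop: Adjustable steel stop block hidden in the guide's slot; its rod and knurled nut stick out of the guide's back. Origin: centre of the face the bar's nose must meet, 12 mm above the bench; axes as the guide's. Set anew each time, 62 to 80 mm in from the mouth; rigid, held by friction, slips back only above about 60 N, which must not happen
- tape_measure: bystander: tape measure, 37 x 103 x 64 mm, origin at the centre of its underside, right of the work; leave it alone
- offcut: bystander: wooden offcut with white top, 60 x 145 x 19 mm, origin at the centre of its underside, left of the work; leave it alone

How it is judged:
On the way, in this order (a step that is already met when the one before it is completed fails the run):
1. the bar is out of the cover (horizontal distance between stop_bar and cover above 0.128 m), for 0.1 s.
2. the bar's nose has entered the slot (x of bar_nose in the frame of slot_mouth above 0.02 m and horizontal distance between bar_nose and end_stop below 0.07 m and angle between the x axis of stop_bar and the x axis of guide, either way round below 0.15 rad and height (world z) of stop_bar below 0.008 m), for 0.05 s.
At the end, for the whole second after the job is handed in: The bar lies flat and still in the guide's slot, nose first, released, with its nose within 2.5 mm of the end stop's face (x of bar_nose in the frame of end_stop above -0.0025 m and horizontal distance between bar_nose and end_stop below 0.005 m and angle between the x axis of stop_bar and the x axis of guide, either way round below 0.08 rad and angle between stop_bar's own z axis and vertical below 0.06 rad and height (world z) of stop_bar below 0.004 m and linear speed of stop_bar below 0.01 m/s); the robot touches nothing.
It fails at once if the end stop was pushed more than 4 mm from its setting (distance of end_stop from where it was at the start of the episode above 0.004 m).
It fails at once if the tape measure was moved more than 25 mm (distance of tape_measure from where it was at the start of the episode above 0.025 m).
It fails at once if the offcut was moved more than 25 mm (distance of offcut from where it was at the start of the episode above 0.025 m).
It also fails if it takes over 56 s, if anything falls off the work surface, if the arm or the gripper's body presses on something with over 40 N, if the wrist force passes 120 N, or if a joint passes its speed limit or range.

## Working session

There is one attempt and no reset: what is moved stays moved. The work goes in short steps, Python scripts to look and compute and a shell command to move; the robot and the scene stay as the last step left them, time stands still between calls to the robot, and variables do not carry over. Pictures are saved under pics/ and viewed, at most 10 in all, crops included, and the job is handed in when it is done.

```bash
mkdir -p pics; ls
cat > h.py <<'E'
import numpy as np, cv2
from scipy.spatial.transform import Rotation as R
from cell import readout, cams, workorder, spotter, arm
def T():
    s=readout.observe(); M=np.eye(4); M[:3,:3]=R.from_rotvec(s["ee_rot"]).as_matrix(); M[:3,3]=s["position"]; return M
def shot(n):
    t=T(); p=cams.get_image(n); p["c2w"]=t@np.array(p["mount"]) if n=="wrist" else np.array(p["cam_to_world"]); return p
def ray(p,uv):
    K=np.array([[p["fx"],0,p["cx"]],[0,p["fy"],p["cy"]],[0,0,1.]])
    q=cv2.undistortPoints(np.array(uv,float).reshape(-1,1,2),K,np.array(p["distortion"]))[:,0]
    d=np.c_[q,np.ones(len(q))]@p["c2w"][:3,:3].T
    return p["c2w"][:3,3],d
def at_z(p,uv,z):
    o,d=ray(p,uv); return o+d*((z-o[2])/d[:,2])[:,None]
def tri(p1,a,p2,b):
    o1,d1=ray(p1,a);o2,d2=ray(p2,b);out=[]
    for x,y in zip(d1,d2):
        s=np.linalg.lstsq(np.c_[x,-y],o2-o1,rcond=None)[0]
        A=o1+s[0]*x;B=o2+s[1]*y;out.append(np.r_[(A+B)/2,np.linalg.norm(A-B)])
    return np.array(out)
def project(p,X):
    K=np.array([[p["fx"],0,p["cx"]],[0,p["fy"],p["cy"]],[0,0,1.]]);w=np.linalg.inv(p["c2w"])
    return cv2.projectPoints(np.array(X,float).reshape(-1,1,3),cv2.Rodrigues(w[:3,:3])[0],w[:3,3],K,np.array(p["distortion"]))[0][:,0]
E
python3 - <<'E'
from h import *
np.set_printoptions(precision=4,suppress=True)
import pickle
ps={}
for n in ("scene","side","wrist"):
    p=shot(n); ps[n]=p; cv2.imwrite(f"pics/{n}0.png",p["image"])
    print(n,p["c2w"][:3,3])
    for k in ("stop_bar","cover","guide","end_stop","tape_measure","offcut"):
        for b in spotter.boxes_of(p,k)[:2]:
            print(k,round(b["score"],2),(p["c2w"]@np.r_[b["centre"],1])[:3])
pickle.dump(ps,open("p0.pkl","wb"))
im=np.hstack([cv2.resize(ps["scene"]["image"],(400,300)),cv2.resize(ps["side"]["image"],(400,300))])
cv2.imwrite("pics/ov.png",im)
print(readout.observe())
E
```

```text
pics
scene [-0.0459  0.9094  0.9456]
stop_bar 0.71 [0.5497 0.0452 0.0163]
cover 0.94 [0.6301 0.0403 0.0342]
guide 0.67 [ 0.6262 -0.1847  0.0299]
guide 0.64 [0.5511 0.0422 0.0193]
end_stop 0.51 [ 0.628  -0.1804  0.0349]
end_stop 0.44 [0.5491 0.042  0.015 ]
tape_measure 0.65 [ 0.4766 -0.409   0.0388]
offcut 0.82 [0.4357 0.2959 0.0185]
side [0.2878 0.6978 0.6346]
stop_bar 0.62 [0.5532 0.042  0.0201]
cover 0.75 [0.6351 0.0455 0.0359]
guide 0.78 [ 0.6363 -0.1787  0.033 ]
guide 0.41 [0.636  0.0466 0.0386]
tape_measure 0.8 [ 0.487  -0.4122  0.0407]
tape_measure 0.57 [ 0.7225 -0.1829  0.0205]
offcut 0.72 [0.442  0.298  0.0173]
wrist [0.6252 0.0851 0.3848]
stop_bar 0.84 [0.5544 0.0368 0.0167]
cover 0.73 [0.6389 0.0338 0.04  ]
guide 0.78 [ 0.6405 -0.2035  0.0348]
{'clock': 1.05, 'joints': array([-0.1026,  0.4345,  0.025 ,  1.5732, -0.0116,  1.134 , -0.0751]), 'dq': array([-0.0017,  0.001 ,  0.0006,  0.0015, -0.    ,  0.0003,  0.0003]), 'joint_efforts': array([ -0.0017, -66.7686,   0.9825, -31.4806,  -0.0609,   0.0328,
         0.    ]), 'position': array([ 0.625 , -0.    ,  0.2922]), 'ee_rot': array([2.2215, 2.2213, 0.    ]), 'force': array([-0.4824, -0.3719,  0.2326]), 'ft_torque': array([0.0264, 0.0243, 0.0249]), 'gripper_force': 0.0, 'width': 1.0010542998612149}
```

View pics/scene0.png

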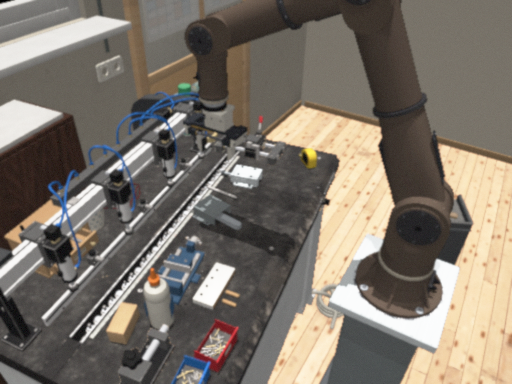

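View pics/wrist0.png

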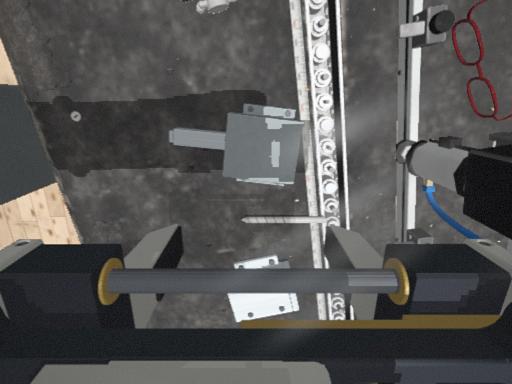

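The wrist view shows the bar's nose end at about (170,136) with the shank running into the cover at (225,141). The guide is at about (263,290), partly behind the fingers. The nose points at the robot, so the bar has to be turned half round. I'll turn the tool by -90°, go lower over the bar and measure again.

The manual's scale: shifts go in shares of 50 mm and turns go in shares of 2 rad. Converting my numbers, -0.15 rad / 2 = -0.075.

```bash
echo '0,0,0,-0.075,1
0,0,0,-0.075,1
0,0,0,-0.075,1
0,0,0,-0.075,1
0,0,0,-0.075,1
0,0,0,-0.075,1
0,0,0,-0.075,1
0,0,0,-0.075,1
0,0,0,-0.075,1
0,0,0,-0.075,1' | python3 -m creep 20
echo '0,0,0,-0.0354,1
0,0.4,0.8,0,1
0,0.4,0.8,0,1
0,0,0,0,1
0,0,0,0,1' | python3 -m creep
python3 - <<'E'
from h import *
import pickle
s=readout.observe(); print(s["clock"],s["position"],s["ee_rot"],s["joints"])
p=shot("wrist"); pickle.dump(p,open("p1.pkl","wb"))
print(p["fx"],p["c2w"][:3,3])
p0=pickle.load(open("p0.pkl","rb"))["wrist"]
for b in spotter.boxes_of(p,"stop_bar")[:1]: 
    c=(p["c2w"]@np.r_[b["centre"],1])[:3];print(c,project(p,c))
a=cv2.resize(p["image"][:,:],(800,600),interpolation=cv2.INTER_CUBIC); cv2.imwrite("pics/w1.png",a)
b=cv2.resize(p0["image"][90:330,150:350],(667,600*240//180*6//8),interpolation=cv2.INTER_CUBIC)
b=cv2.resize(p0["image"][95:200,155:315],(800,525),interpolation=cv2.INTER_CUBIC); cv2.imwrite("pics/w0c.png",b)
E
```

```text
clock: 2.05
position: [0.625, -0.0001, 0.2922]
ee_rot: [0.102, 3.14, -0.0]
force: [-0.0, -0.5, -0.1]
width: 0.997
gripper_force: 0.0
clock: 2.55
position: [0.6247, 0.0401, 0.2118]
ee_rot: [0.001, -3.14, 0.0]
force: [0.4, -0.1, 1.4]
width: 1.0
gripper_force: 0.0
2.55 [0.62474503 0.04009394 0.21177382] [ 1.32789396e-03 -3.13996331e+00  4.92252103e-04] [ 0.06662427  0.5339907  -0.32006412  1.6432544   0.19180216  0.99703915
  1.25504986]
272.94130427194915 [0.54036097 0.04057427 0.30440214]
[0.55179364 0.03715891 0.01928846] [[249.66504433 113.7159159 ]]
```

View pics/w1.png

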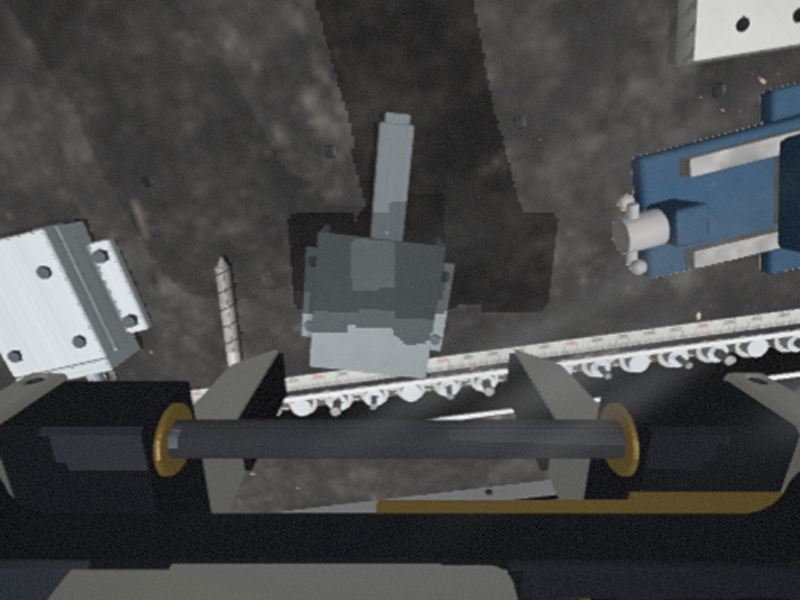

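View pics/w0c.png

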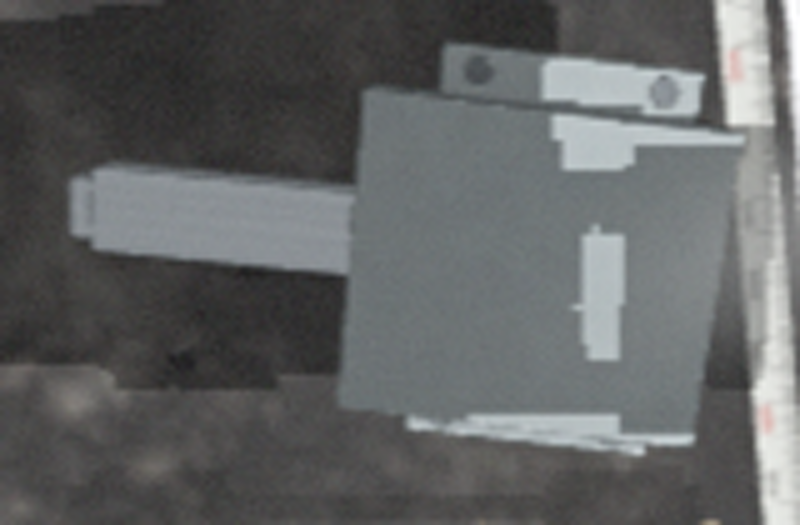

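The turned view shows the nose tip at (387..410,114) and the shank running to the cover's front edge at about row 238. In the first view's crop, the tip corners are at (71,178) and (73,238). I'll triangulate these.

Run:
```python
from h import *
import pickle
np.set_printoptions(precision=4,suppress=True)
p0=pickle.load(open("p0.pkl","rb"))["wrist"];p1=pickle.load(open("p1.pkl","rb"))
f0=lambda L:[(155+u/5-.4,95+v/5-.4) for u,v in L]; f1=lambda L:[(u/1.5625,v/1.5625) for u,v in L]
# nose -y, nose +y, cover front top corners -y,+y ; shank at cover -y,+y
print(tri(p0,f0([(73,238),(71,178),(340,407),(363,88)]),p1,f1([(387,114),(410,114),(319,232),(446,241)])))
a=at_z(p1,f1([(378,125),(413,125),(371,234),(404,236)]),.02);print(a)
b=at_z(p0,f0([(93,248),(95,168),(345,272),(352,187)]),.02);print(b)
for q in(a,b):
    d=(q[2:].mean(0)-q[:2].mean(0));print(np.arctan2(d[1],d[0]),q[:2].mean(0))
```

```text
[[ 0.5148  0.0349  0.0251  0.0013]
 [ 0.514   0.0493  0.0187  0.0005]
 [ 0.5845 -0.0083  0.0348  0.0011]
 [ 0.592   0.073   0.0266  0.0019]]
[[0.5203 0.0298 0.02  ]
 [0.5203 0.0514 0.02  ]
 [0.5881 0.0243 0.02  ]
 [0.5894 0.0464 0.02  ]]
[[0.5187 0.031  0.02  ]
 [0.5211 0.0518 0.02  ]
 [0.5856 0.0246 0.02  ]
 [0.5882 0.047  0.02  ]]
-0.0769018615531763 [0.5203 0.0406 0.02  ]
-0.08380787765151144 [0.5199 0.0414 0.02  ]
```

In the tool's units: 0.04 m is 0.8, -0.0017 m is -0.034, 0.08 rad / 2 = 0.04.

```bash
echo '0.66,-0.034,0,0.04,1
0.66,0,0.6,0,1
0,0,0.8,0,1
0,0,0.8,0,1
0,0,0.4,0,1
0,0,0.22,0,1
0,0,0,0,1' | python3 -m creep 50; echo '0,0,0,0,0
0,0,0,0,0
0,0,0,0,0
0,0,0,0,0
0,0,0,0,0
0,0,0,0,0' | python3 -m creep 50
```

```text
clock: 3.35
position: [0.5596, 0.0403, 0.0712]
ee_rot: [0.127, 3.139, -0.001]
force: [-0.6, -0.1, -0.0]
width: 0.998
gripper_force: 0.0
clock: 3.95
position: [0.5592, 0.0409, 0.0714]
ee_rot: [0.126, 3.139, 0.0]
force: [0.6, 0.2, 0.2]
width: 0.526
gripper_force: 0.0
```

In the tool's units: -0.0025 m is -0.05, 0.001 m is 0.02.

```bash
echo '0,-0.05,0.02,0,0
0,0,0,0,0
0,0,0,0,0
0,0,0,0,0
0,0,0,0,0
0,0,0,0,0' | python3 -m creep 50
```

```text
clock: 4.55
position: [0.5588, 0.0384, 0.0701]
ee_rot: [-0.126, -3.139, 0.0]
force: [-0.3, -0.5, -1.7]
width: 0.238
gripper_force: 49.8
```

In the tool's units: 0.02 m is 0.4, 0.01 m is 0.2.

```bash
echo '0.2,0,0,0,0
0.4,0,0,0,0
0.4,0,0,0,0
0.4,0,0,0,0
0.4,0,0,0,0
0.4,0,0,0,0
0.2,0,0,0,0
0,0,0,0,0
0,0,0,0,0' | python3 -m creep 50
python3 - <<'E'
from h import *
p=shot("scene"); c=project(p,[.5,0,0])[0].astype(int)
q=shot("side"); d=project(q,[.5,-.05,0])[0].astype(int)
print(c,d,readout.observe()["joints"])
f=lambda p,c:cv2.resize(p["image"][max(0,c[1]-90):c[1]+90,max(0,c[0]-90):c[0]+90],(400,400))
cv2.imwrite("pics/pull.png",np.hstack([f(p,c),f(q,d)]))
E
```

```text
clock: 5.45
position: [0.4399, 0.0481, 0.0704]
ee_rot: [0.125, 3.138, 0.0]
force: [-0.7, -0.9, -4.0]
width: 0.237
gripper_force: 49.8
[249 222] [269 207] [-0.03251988  0.50317525 -0.25419217  2.20817472  0.27769622  0.45815665
  0.98383783]
```

View pics/pull.png

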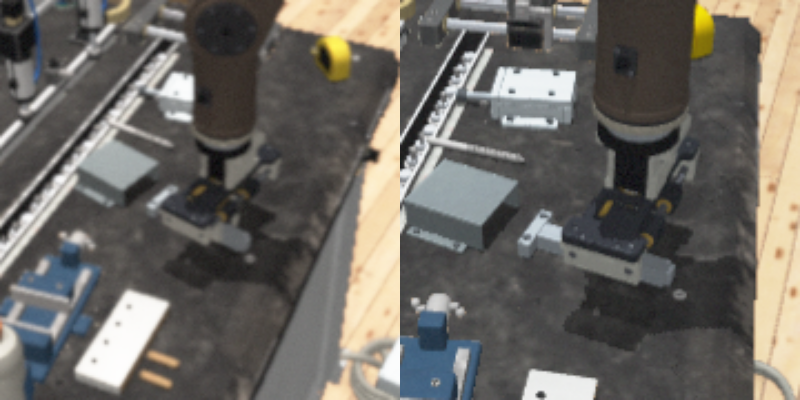

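The bar is clear of the cover, with its T-head visible at about (540,235) in the right half. I'll lift it, carry it in front of the guide and turn it half round.

In the tool's units: -0.035 m is -0.7, -0.03 m is -0.6, 0.05 rad / 2 = 0.025.

```bash
echo '0,0,-0.2,0,0
0,0,-0.4,0,0
0,-0.4,-0.6,0,0
0,-0.7,-0.2,0,0
-0.2,-0.7,0,0,0
-0.2,-0.7,0,0,0
0,-0.7,0,0,0
0,-0.7,0,0,0
0,-0.7,0,0,0
0,-0.4,0,0.025,0' | python3 -m creep 55 | tail -6
echo '0,0,0,0.05,0
0,0,0,0.075,0
0,0,0,0.075,0
0,0,0,0.075,0
0,0,0,0.075,0
0,0,0,0.075,0
0,0,0,0.075,0
0,0,0,0.075,0
0,0,0,0.075,0
0,0,0,0.075,0' | python3 -m creep | tail -6
echo '0,0,0,0.075,0
0,0,0,0.075,0
0,0,0,0.075,0
0,0,0,0.075,0
0,0,0,0.075,0
0,0,0,0.075,0
0,0,0,0.075,0
0,0,0,0.075,0
0,0,0,0.025,0
0,0,0,0,0' | python3 -m creep
python3 - <<'E'
from h import *
import pickle
p=shot("wrist"); pickle.dump(p,open("p2.pkl","wb")); cv2.imwrite("pics/w2.png",cv2.resize(p["image"],(800,600),interpolation=cv2.INTER_CUBIC))
print(readout.observe()["joints"])
E
```

```text
clock: 6.55
position: [0.4388, -0.2061, 0.1408]
ee_rot: [0.212, 3.134, -0.001]
force: [-0.1, 0.9, -2.5]
width: 0.235
gripper_force: 54.8
clock: 7.55
position: [0.4398, -0.2021, 0.1407]
ee_rot: [-2.24, -2.203, -0.002]
force: [-0.2, -0.6, -2.6]
width: 0.239
gripper_force: 54.8
clock: 8.55
position: [0.4399, -0.202, 0.1405]
ee_rot: [-3.103, -0.486, -0.001]
force: [-0.4, -0.1, -2.0]
width: 0.235
gripper_force: 54.8
[-0.02689804  0.43062697  0.45806434  2.10792928 -0.30498726  0.66515571
 -0.6209731 ]
```

View pics/w2.png

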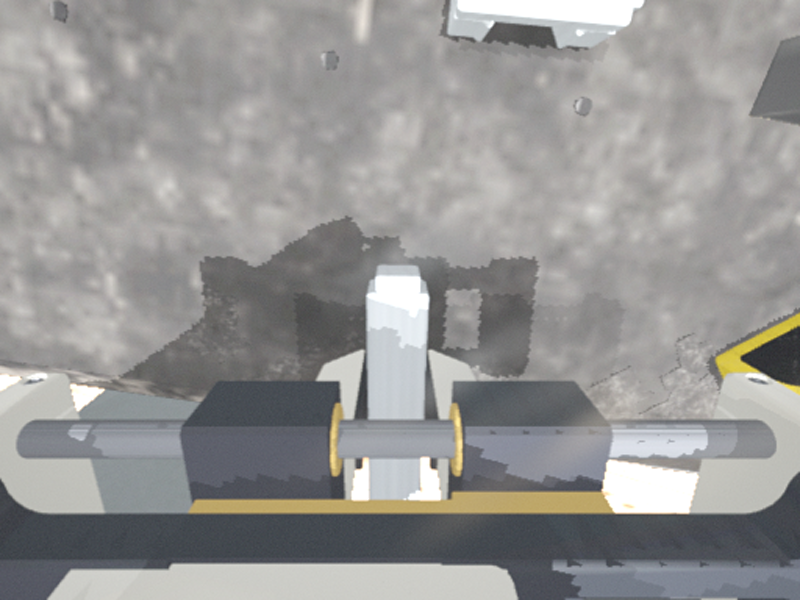

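Nose of the held bar is at (398,268). The guide's front face with its dark slot mouth is at the top, about (450..615,35). I'll locate the mouth and then move to get a full view of the guide.

```bash
python3 - <<'E'
from h import *
import pickle
np.set_printoptions(precision=4,suppress=True)
p=pickle.load(open("p2.pkl","rb"))
f=lambda L:[(u/1.5625,v/1.5625) for u,v in L]
print(p["c2w"])
print(at_z(p,f([(485,43),(552,46)]),0), at_z(p,f([(458,12),(625,25)]),.04))
print("nose",at_z(p,f([(377,268),(420,268)]),.09))
E
echo '0.6,0.6,-0.4,0,0
0.6,0.6,-0.6,0,0
0,0.4,-0.6,0,0
0,0,0,0,0
0,0,0,0,0' | python3 -m creep
python3 - <<'E'
from h import *
import pickle
p=shot("wrist"); pickle.dump(p,open("p3.pkl","wb")); cv2.imwrite("pics/w3.png",cv2.resize(p["image"][:300],(800,469),interpolation=cv2.INTER_CUBIC))
np.set_printoptions(precision=4,suppress=True)
print(p["c2w"])
for k in ("guide","end_stop"):
    for b in spotter.boxes_of(p,k)[:2]: print(k,b["score"],(p["c2w"]@np.r_[b["centre"],1])[:3])
E
```

```text
[[ 0.3059 -0.9052 -0.295   0.5206]
 [-0.952  -0.2912 -0.0939 -0.1756]
 [-0.0009  0.3096 -0.9509  0.2331]
 [ 0.      0.      0.      1.    ]]
[[ 0.5841 -0.2002  0.    ]
 [ 0.5927 -0.2314  0.    ]] [[ 0.5799 -0.182   0.04  ]
 [ 0.5958 -0.2462  0.04  ]]
nose [[ 0.4845 -0.1804  0.09  ]
 [ 0.489  -0.1945  0.09  ]]
clock: 9.1
position: [0.5194, -0.2598, 0.2192]
ee_rot: [-3.103, -0.487, -0.001]
force: [0.5, 0.3, -3.7]
width: 0.234
gripper_force: 54.8
[[ 0.3069 -0.9049 -0.2949  0.6   ]
 [-0.9517 -0.292  -0.0943 -0.2334]
 [-0.0008  0.3096 -0.9509  0.3118]
 [ 0.      0.      0.      1.    ]]
guide 0.81 [ 0.6388 -0.2041  0.0361]
```

View pics/w3.png

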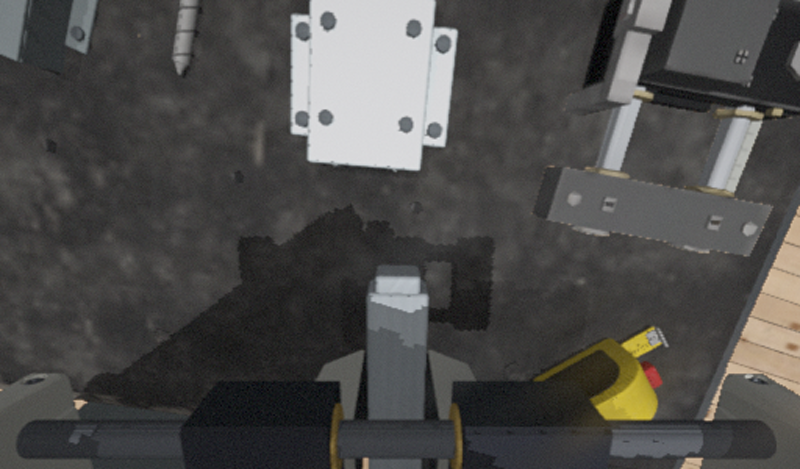

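The guide's top face is in full view, with its front edge from (308,161) to (421,169) and its top screws at (329,20), (414,28), (325,118) and (405,125).

Run:
```python
from h import *
import pickle
np.set_printoptions(precision=4,suppress=True)
p=pickle.load(open("p3.pkl","rb"));p2=pickle.load(open("p2.pkl","rb"))
f=lambda L:[(u/1.5625,v/1.5625) for u,v in L]
a=at_z(p,f([(325,118),(405,125),(329,20),(414,28),(308,161),(421,169)]),.04);print(a)
print("tri",tri(p2,f([(458,12),(625,25)]),p,f([(308,161),(421,169)])))
for i,j in((0,2),(1,3)):
    d=a[j]-a[i];print("yaw",np.arctan2(d[1],d[0]))
for i,j in((1,0),(3,2),(5,4)):
    d=a[j]-a[i];print("yawT",np.arctan2(-d[0],d[1]),np.linalg.norm(d))
print("front mid",a[4:].mean(0),"screw mid",a[:4].mean(0))
s=readout.observe();print(s["position"],T()[:3,:3])
```

```text
[[ 0.6089 -0.1866  0.04  ]
 [ 0.6197 -0.2327  0.04  ]
 [ 0.658  -0.1758  0.04  ]
 [ 0.6688 -0.2218  0.04  ]
 [ 0.5824 -0.183   0.04  ]
 [ 0.599  -0.2498  0.04  ]]
tri [[ 0.5819 -0.1821  0.0339  0.0004]
 [ 0.5992 -0.25    0.0304  0.0009]]
yaw 0.21656129927338888
yaw 0.21918552570266903
yawT 0.2308943175600643 0.047330831000512975
yawT 0.23008618710964246 0.04719838252678099
yawT 0.24440122692114374 0.0688271042040929
front mid [ 0.5907 -0.2164  0.04  ] screw mid [ 0.6388 -0.2042  0.04  ]
[ 0.5185 -0.2584  0.2178] [[ 0.9515  0.3075 -0.0022]
 [ 0.3075 -0.9515  0.0019]
 [-0.0016 -0.0025 -1.    ]]
```

In the tool's units: 0.04 m is 0.8, 0.03 m is 0.6, 0.085 rad / 2 = 0.0425.

```bash
echo '0,0,0,0.0425,0
0,-0.25,0.4,0,0
0,-0.25,0.8,0,0
0,0,0.8,0,0
0,0,0.6,0,0
0,0,0.2,0,0
0,0,0.1,0,0
0,0,0,0,0
0,0,0,0,0' | python3 -m creep
python3 - <<'E'
from h import *
np.set_printoptions(precision=4,suppress=True)
print(T()); import pickle
p=pickle.load(open("p3.pkl","rb"));print("tape",at_z(p,[(540/1.5625,378/1.5625),(612/1.5625,340/1.5625)],.064))
E
```

```text
clock: 10.15
position: [0.5146, -0.2358, 0.0754]
ee_rot: [3.121, 0.355, 0.003]
force: [-0.5, -0.5, -3.0]
width: 0.233
gripper_force: 54.8
[[ 0.9745  0.2245  0.0019  0.5146]
 [ 0.2245 -0.9745 -0.0006 -0.2358]
 [ 0.0017  0.001  -1.      0.0754]
 [ 0.      0.      0.      1.    ]]
tape [[ 0.4996 -0.3643  0.064 ]
 [ 0.5383 -0.3966  0.064 ]]
```

In the tool's units: 0.002 m is 0.04, 0.001 m is 0.02.

```bash
echo '0,0,0.04,0,0
0,0,0.04,0,0
0,0,0.02,0,0
0,0,0,0,0' | python3 -m creep
echo '0,0,0,0,0.5
0,0,0,0,0.5
0,0,0,0,0.5
0,0,0,0,0.6
0,0,0,0,0.6
0,0,-0.8,0,0.6
0,0,-0.8,0,0.6
-1,0,-0.4,0,0.6
0,0,0,0,0.6
0,0,0,0,0.6' | python3 -m creep 20
python3 - <<'E'
from h import *
import pickle
np.set_printoptions(precision=4,suppress=True)
p=shot("wrist"); pickle.dump(p,open("p4.pkl","wb")); cv2.imwrite("pics/w4.png",cv2.resize(p["image"],(800,600),interpolation=cv2.INTER_CUBIC))
print(T())
E
```

```text
clock: 10.55
position: [0.5143, -0.2355, 0.0701]
ee_rot: [3.121, 0.355, 0.002]
force: [-1.3, 1.2, 7.9]
width: 0.233
gripper_force: 54.8
clock: 11.55
position: [0.468, -0.2462, 0.1683]
ee_rot: [-3.122, -0.352, -0.002]
force: [-0.2, -0.5, -0.4]
width: 0.603
gripper_force: 0.0
[[ 0.9745  0.2242  0.0006  0.4687]
 [ 0.2242 -0.9745  0.0003 -0.2458]
 [ 0.0007 -0.0001 -1.      0.1678]
 [ 0.      0.      0.      1.    ]]
```

View pics/w4.png

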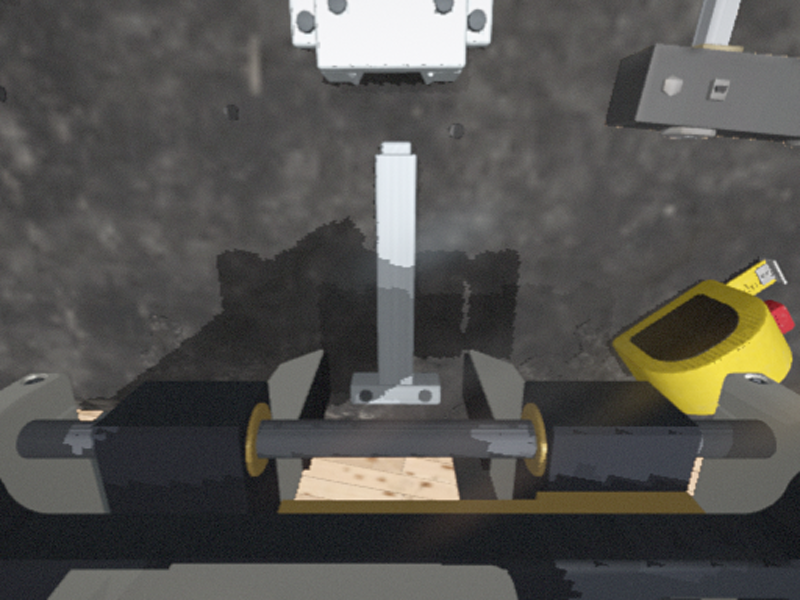

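The bar lies flat with its nose at (396,143) and T-head at (396,388). It is nearly in line with the guide, whose front top edge runs (318,68)-(466,66) and whose mouth is at about (393,78).

Run:
```python
from h import *
import pickle
np.set_printoptions(precision=4,suppress=True)
p=pickle.load(open("p4.pkl","rb"))
f=lambda L:[(u/1.5625,v/1.5625) for u,v in L]
# bar frame in tool xy: report everything in tool axes about TCP
t=T(); Ti=lambda X:(X-t[:3,3])@t[:3,:3]
b=Ti(at_z(p,f([(383,143),(410,143),(377,157),(416,157),(378.5,375),(413,375)]),.02)); g=Ti(at_z(p,f([(318,68),(466,66),(338,5),(444,5)]),.04))
head=Ti(at_z(p,f([(351,387),(440,387)]),.02))
print(b,"\n",g,"\n",head)
n=b[:2].mean(0);a=b[2:4].mean(0);c=b[4:].mean(0);gm=g[:2].mean(0);gs=g[2:].mean(0)
print("bar yaw tool",np.arctan2(*(a-c)[[1,0]]),"guide yaw",np.arctan2(*(gs-gm)[[1,0]]),np.arctan2(-(g[1]-g[0])[0],(g[1]-g[0])[1]),gm)
```

```text
[[ 0.0919 -0.0068  0.1478]
 [ 0.0919  0.0075  0.1478]
 [ 0.0848 -0.0101  0.1478]
 [ 0.0848  0.0108  0.1478]
 [-0.0459 -0.0111  0.1477]
 [-0.0459  0.0107  0.1477]] 
 [[ 0.1239 -0.036   0.1279]
 [ 0.1247  0.0325  0.1279]
 [ 0.149  -0.0257  0.1279]
 [ 0.1489  0.0215  0.1279]] 
 [[-0.0544 -0.0287  0.1477]
 [-0.0545  0.028   0.1477]]
bar yaw tool 0.0039642738295828156 guide yaw -0.0134739863521552 -0.010963909779789227 [ 0.1243 -0.0018  0.1279]
```

In the tool's units: 0.03 m is 0.6, -0.015 m is -0.3.

```bash
echo '-0.4,0,0.4,0,0.6
-0.3,0,0.6,0,0.6
0,0,0.6,0,0.6
0,0,0.3,0,0.6
0,0,0.04,0,0.6
0,0,0,0,0.6
0,0,0,0,0
0,0,0,0,0
0,0,0,0,0
0,0,0,0,0' | python3 -m creep 30
echo '0,0,0,0,0
0,0,0,0,0
0,0,0,0,0' | python3 -m creep 30
```

```text
clock: 12.6
position: [0.4348, -0.2538, 0.0712]
ee_rot: [3.121, 0.355, 0.001]
force: [0.2, 0.5, 0.3]
width: 0.3
gripper_force: 0.0
clock: 12.9
position: [0.4347, -0.2537, 0.071]
ee_rot: [3.121, 0.355, 0.001]
force: [-0.7, 1.5, 5.4]
width: 0.236
gripper_force: 30.0
```

In the tool's units: 0.01 m is 0.2, 0.005 m is 0.1, -0.015 rad / 2 = -0.0075.

```bash
echo '0,0,-0.01,-0.0075,0
0.1,0,0,0,0
0.2,0,0,0,0
0.2,0,0,0,0
0.08,0,0,0,0
0,0,0,0,0
0,0,0,0,0' | python3 -m creep 30
python3 - <<'E'
from h import *
import pickle
np.set_printoptions(precision=4,suppress=True)
p=shot("wrist"); pickle.dump(p,open("p5.pkl","wb")); cv2.imwrite("pics/w5.png",cv2.resize(p["image"][60:240,160:360],(800,600*180*4//720//150*150 or 600),interpolation=cv2.INTER_CUBIC) if 0 else cv2.resize(p["image"][0:260],(800,406),interpolation=cv2.INTER_CUBIC))
print(T())
E
```

```text
clock: 13.6
position: [0.4629, -0.2466, 0.0711]
ee_rot: [3.119, 0.379, 0.0]
force: [0.4, -0.3, -2.0]
width: 0.238
gripper_force: 30.0
[[ 0.9709  0.2393 -0.0001  0.4626]
 [ 0.2393 -0.9709  0.     -0.2467]
 [-0.0001 -0.     -1.      0.0711]
 [ 0.      0.      0.      1.    ]]
```

View pics/w5.png

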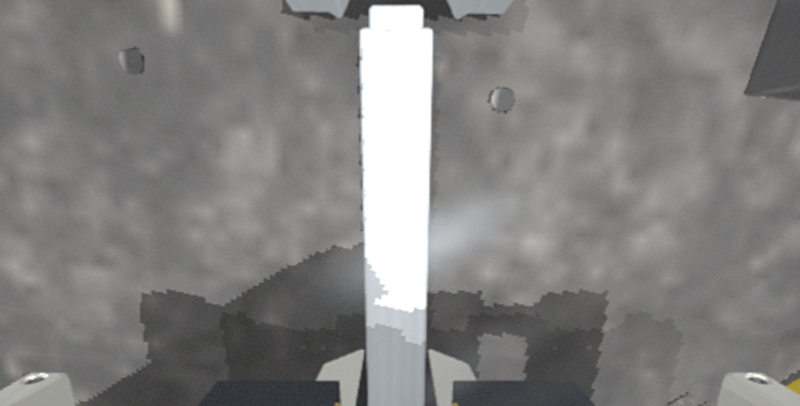

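The nose tip at (397,8) is centred in the dark flared mouth (about 345 to 450). I'll push in.

In the tool's units: 0.005 m is 0.1.

```bash
echo '0.1,0,0,0,0
0.1,0,0,0,0
0.1,0,0,0,0
0.1,0,0,0,0
0,0,0,0,0' | python3 -m creep 30
echo '0.2,0,0,0,0
0.2,0,0,0,0
0.2,0,0,0,0
0.1,0,0,0,0
0,0,0,0,0' | python3 -m creep 30
```

```text
clock: 14.15
position: [0.4832, -0.2417, 0.0712]
ee_rot: [3.118, 0.38, 0.001]
force: [0.3, -0.2, -2.2]
width: 0.238
gripper_force: 30.0
clock: 14.65
position: [0.5173, -0.2331, 0.0711]
ee_rot: [3.118, 0.381, 0.001]
force: [-0.0, 0.5, -1.6]
width: 0.235
gripper_force: 30.0
```

In the tool's units: 0.002 m is 0.04, 0.001 m is 0.02.

```bash
for i in 1; do echo '0.04,0,0,0,0
0.04,0,0,0,0
0.04,0,0,0,0
0.02,0,0,0,0
0.02,0,0,0,0' | python3 -m creep 25; done
echo '0.02,0,0,0,0
0.02,0,0,0,0
0.02,0,0,0,0
0.02,0,0,0,0' | python3 -m creep | grep -E "pos|force"
echo '0.02,0,0,0,0
0.02,0,0,0,0
0.02,0,0,0,0
0.02,0,0,0,0' | python3 -m creep | grep -E "pos|force"
```

```text
clock: 15.15
position: [0.5238, -0.2318, 0.0712]
ee_rot: [-3.119, -0.378, -0.0]
force: [-0.7, -0.5, -2.2]
width: 0.236
gripper_force: 25.0
position: [0.5278, -0.2307, 0.0712]
force: [-1.1, 0.2, -2.0]
gripper_force: 25.0
position: [0.5317, -0.2298, 0.0712]
force: [-1.2, -0.4, -2.9]
gripper_force: 25.0
```

In the tool's units: 0.001 m is 0.02.

```bash
for i in 1; do echo '0.02,0,0,0,0
0.02,0,0,0,0
0.02,0,0,0,0' | python3 -m creep | grep -E "pos|force"; done
echo '0.02,0,0,0,0
0.02,0,0,0,0
0.02,0,0,0,0' | python3 -m creep | grep -E "pos|force"
```

```text
position: [0.5346, -0.229, 0.0712]
force: [-1.1, 0.4, -2.8]
gripper_force: 25.0
position: [0.5375, -0.2284, 0.0712]
force: [-0.8, -0.9, -1.6]
gripper_force: 25.0
```

In the tool's units: 0.001 m is 0.02.

```bash
echo '0.02,0,0,0,0
0.02,0,0,0,0
0.02,0,0,0,0' | python3 -m creep | grep -E "pos|force"
```

```text
position: [0.5393, -0.2279, 0.071]
force: [-6.3, -0.8, 3.7]
gripper_force: 25.0
```

In the tool's units: 0.001 m is 0.02.

```bash
echo '0.02,0,0,0,0
0.02,0,0,0,0' | python3 -m creep | grep -E "pos|force"
```

```text
position: [0.5395, -0.2279, 0.071]
force: [-12.0, -1.7, 8.9]
gripper_force: 25.0
```

In the tool's units: 0.001 m is 0.02.

```bash
echo '0.02,0,0,0,0
0.02,0,0,0,0' | python3 -m creep | grep -E "pos|force"; echo '0,0,0,0,0.35
0,0,0,0,0.45
0,0,0,0,0.5
0,0,0,0,0.5' | python3 -m creep
```

```text
position: [0.5397, -0.2279, 0.071]
force: [-18.9, -2.4, 14.9]
gripper_force: 25.0
clock: 17.65
position: [0.5448, -0.2265, 0.0713]
ee_rot: [3.118, 0.379, 0.001]
force: [0.1, -0.1, 0.2]
width: 0.488
gripper_force: 0.0
```

In the tool's units: -0.05 m is -1, -0.04 m is -0.8.

```bash
echo '0,0,-0.2,0,0.5
0,0,-0.6,0,0.5
0,0,-1,0,0.5
-0.8,0,-0.6,0,0.5
-0.8,0,0,0,0.5
0,0,0,0,0.5
0,0,0,0,0.5' | python3 -m creep
python3 - <<'E'
from h import *
import pickle
p=shot("wrist"); pickle.dump(p,open("p6.pkl","wb")); cv2.imwrite("pics/w6.png",cv2.resize(p["image"],(800,600),interpolation=cv2.INTER_CUBIC))
E
```

```text
clock: 18.35
position: [0.4662, -0.2461, 0.1922]
ee_rot: [-3.119, -0.376, -0.002]
force: [0.2, 0.2, -0.4]
width: 0.498
gripper_force: 0.0
```

View pics/w6.png

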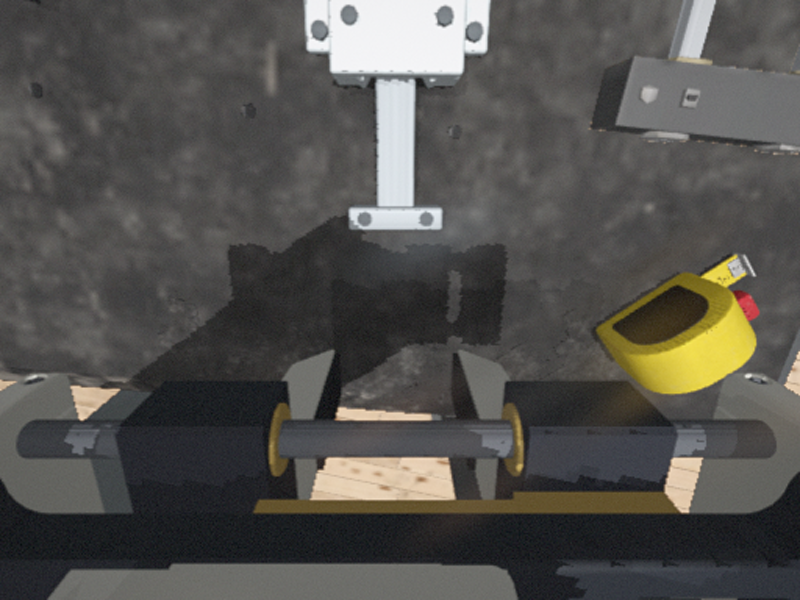

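The bar is straight in the slot with its T-head at (395,218), released and flat. I'll check the insertion depth numerically.

Run:
```python
from h import *
import pickle
np.set_printoptions(precision=4,suppress=True)
p=pickle.load(open("p6.pkl","rb")); t=T()
f=lambda L:[(u/1.5625,v/1.5625) for u,v in L]
Ti=lambda X:(X-t[:3,3])@t[:3,:3]
h=Ti(at_z(p,f([(350,229),(441,229),(378,200),(413,200),(378,95),(414,95)]),.02));g=Ti(at_z(p,f([(330,73),(464,73)]),.04))
print(h,g,"depth",.16-(g[:,0].mean()-h[:2,0].mean()))
```

```text
[[ 0.0423 -0.0286  0.1718]
 [ 0.0422  0.0278  0.1719]
 [ 0.0598 -0.011   0.1719]
 [ 0.0598  0.0103  0.1719]
 [ 0.1179 -0.0102  0.1719]
 [ 0.1179  0.0102  0.172 ]] [[ 0.1257 -0.034   0.152 ]
 [ 0.1256  0.035   0.152 ]] depth 0.07656160168339494
```

Depth is about 76.6 mm, inside the 62 to 80 mm range. The firm 19 N stop at about that depth fits the nose being home against the end stop.

```bash
python3 -c "from cell import workorder; print(workorder.sign_off())"
```

```text
the job is handed in; nothing more can be done
None
```

The stop bar is in the guide's slot nose first, about 77 mm deep against the end stop (peak push about 24 N, well under the 60 N slip limit), released and signed off; sign-off returned no verdict.

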